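# Shut the field logger's case and hold its test key over

## Task

Lower the open lid of the yellow equipment case shut without slamming it. Then take the key standing in the wooden tool block, put it into the key switch on top of the lid until it is fully home (the pins are sticky, so it needs a wiggle), and turn it a quarter turn clockwise (seen from above) up to its stop against the return spring, for the logger's self-test. Finish still gripping the key and holding it turned; leave the radio, the tape roll and the multimeter where they are.

Things in the scene. Friction and masses are not known exactly. Their poses are not given: they have to be found in the camera images.
- lid (a joint): Lid angle (rad): 0 = shut on the base, growing as it opens (0.9 to 1.3 at the start). A stiff friction hinge lets the lid stay wherever it is left; about 3 N pressed near its free edge moves it. Yellow shell, 222 mm from hinge to free edge, 270 mm wide, 32 mm thick. It shuts the yellow hard case, whose base is 220 x 270 mm, 85 mm high and does not move.
- lid_hinge (a point): Point on the hinge line, at the middle of the case's far side, level with the lid's underside (86.5 mm above the table). It turns with the lid: its x axis points from the lid's free edge to the hinge and beyond, y runs along the hinge line, z points out of the lid's outer (top) face. Opening turns the lid about +y.
- lid_edge (a point): Middle of the lid's free (front) edge, on its outer face: at x = -222, y = 0, z = 32 mm in the axes of lid_hinge, whose directions it shares. The outer face is flat and clear for pressing here, 40 mm either side of the middle and 50 mm back from the edge.
- keyhole (a point): Centre of the keyway's mouth, in the key switch on the lid: at x = -147, y = 50, z = 40.5 mm in the axes of lid_hinge, 1.5 mm below the rim of the round steel bezel (36 mm outside, 23 mm inside). z points out of the keyhole (up when the lid is shut), x along the slot's long side, y along its short side; it turns with the cylinder. Slot 14 x 5.6 mm, 29 mm deep, in an aluminium face.
- pin0_end (a point): Upper sticky pin, where it leaves the keyway's short end at +x, 10 mm down. It reaches 3.5 mm into the slot and gives way to about 7.5 N pressed along the slot's x, then stays where it was pushed. Pressed straight down, the key sticks here up to some 15 to 30 N; rocked about 1.7 mm to and fro along the slot's x under a light push (6 N), it slips past in a few goes.
- pin1_end (a point): Lower sticky pin, at the keyway's other short end (-x), 18 mm down; otherwise like the upper one.
- cylinder (a joint): Turn of the switch's cylinder (rad): 0 at rest, growing clockwise seen from above, stop at 1.571. A spring returns it: 0.03 N m at rest, 0.125 N m at the stop. The key has about 0.15 to 0.2 rad of play and give in the slot, so it must be turned some 1.75 rad in all to bring the cylinder to its stop.
- key_head (a point): Centre of the key's moulded black head, the place to grip: 34 mm wide (x), 10 mm thick (y), 32 mm tall (z); z points up, away from the blade. Grip it across the thickness. It stands blade down in a slot of the fixed wooden tool block (50 x 110 mm, 50 high), two thin screwdrivers standing 47 and 71 mm beside it along the block, their tops 60 mm above the block. Key about 35 g.
- key_shoulder (a point): Underside of the key's shoulder (16 x 9 mm, 11 tall), on its axis 26 mm below key_head, same axes. The steel blade below is 12 mm wide (x), 4 thick (y), 26 long, its last 4 mm tapering to 5 x 1.8 mm; it fits either way round. The shoulder rests on the block's top, 50 mm above the table; fully home in the switch it rests on the keyhole's mouth.
- key: The key as a whole; its origin and axes are those of key_shoulder.
- radio: Bystander: black hand radio standing upright, 36 x 58 x 170 mm. Origin under its base.
- tape_roll: Bystander: grey roll of tape lying flat, 96 mm across, 48 mm high. Origin under its middle.
- multimeter: Bystander: grey multimeter lying on its back, 78 x 150 x 45 mm. Origin under its middle.
Things that resemble listed ones, but are neither listed nor needed, are in the scene too. Of the things shaped like the key, the black one is meant.

How it is judged:
By the outcome, as a careful person would: the job done as asked, in the order asked, and still so for the second after the job is handed in, while the arm keeps its last pose, push and grip.
It also fails if it takes over 72 s, if anything falls off the work surface, if the arm or the gripper's body presses on something with over 40 N, if the wrist force passes 120 N, or if a joint passes its speed limit or range.

## Robot

A 6-joint arm with a two-finger parallel gripper is mounted at the origin on the work surface. World frame = base frame: x ahead of the robot, y to its left, z up, the work surface at z = 0. Lengths are in m, angles in rad, forces in N, time in s.
With the tool pointing down it reaches from about 0.4 to 0.925 m from the base axis. Payload 3.4 kg.
Tool frame: the origin (TCP) lies on the centre line of the jaws, within the pads' length; the fingertips stand 14 mm ahead of it and the grasp point (between the pads) lies 5 mm behind it; z points along the fingers, y is the line along which they close (so a half turn about z gives the same grasp; the last joint's range is limited). The gripper opens to 85 mm and grips with 20 to 120 N. Pads are 22 mm wide; open, the fingers measure 114 mm over their backs; the gripper's body (76 mm by 85 mm) begins 54 mm behind the grasp point. The pads swing forward as they close: fully open they stand 13 mm farther back than shut.
Start: joints at [1.185, 0.307, 1.506, -0, 1.328, -0.073], TCP at [0.177, 0.547, 0.245] pointing down, gripper open.
Joint ranges: [-3.12, 3.12], [-1.05, 2.28], [0.14, 2.33], [-1.42, 4.57], [0.1, 2.73], [-2.68, 2.68]. Speed limits (rad/s): [2.57, 2.57, 3.14, 3.14, 3.14, 3.14].

## Interface

Orientations are given as a rotation vector (axis times angle).
In Python, from bench import manip, get_image, get_calibration, order, spotter gives the robot as it stands.
- The arm moves only by the shell command python3 -m handwheel 'ROWS'. ROWS is JSON, a list that holds one entry, the list of rows, each a list of 7 numbers: the shift along the tool's x, y, z in mm, then the turn, a rotation vector about the tool's x, y, z in degrees, then the finger opening in mm, from 0 to 85.4. In form: [[[x, y, z, ax, ay, az, gripper], ...]]. A call has 1 to 10 rows; each row is the pose to reach, as a shift and turn from the pose commanded when the call began, along the tool's axes at that moment; what a row does not reach only later rows make up. A row lasts 1/10 s, in which the tool goes at most 50 mm and 8.59 degrees, less where a joint would pass 70% of its speed; a pose out of reach is approached as far as the arm can. A call with a gripper value outside its range is refused whole. The fingers move at their own pace and stop on an object; the grip force is fixed at half the most. Time passes only in rows, so rows that repeat a pose let the fingers close. It gives the time, the measured TCP pose, the force, the opening and the grip force at its end, in the units of the state.
- manip.get_obs(): the state, without advancing time (a new reading comes with each control period).
- get_image(name): name is "scene" or "top" or "wrist"; returns the picture (400x640x3 uint8, red, green, blue); there is no depth.
- get_calibration(name): a dict with "mtx" (3x3 intrinsics, pixels), "position" and "rotation" of the camera in the world. Camera axes: x right, y up, looking along -z (the intrinsics and any distortion apply to the point x, -y, -z); pixel columns grow to the right and rows downward; lengths in m; the calibration is good to about 2 mm. A picture is of the moment at which its call begins: read the wrist's pose just before it. get_calibration takes no time and is no camera call; for the wrist camera it gives the pose at the moment of the call.
- order.finish_job(): hands the job in; it is judged then, once.
Trained networks look in the newest picture that a camera, given by its name, has taken for a name from the list of things; names that differ only in an ending like _2 or _b are one class to them, and where a whole thing is asked for, a point or a joint stands for the part that bears it (a point fixed in the world has none). Each returns a list of dicts, best first, with "p" (0 to 1); they miss things now and then, are a little off and sometimes report something else, mostly with a low value. They report only what shows in the picture. A call takes as long as a camera call. They do not tell look-alikes from the thing itself.
- spotter.cut_out(target, camera): "pixels" (400x640 bool, what is visible of it) and "centre" ([column, row] in pixels, amid what is visible of it).
The state is a dict: "time": time; "qpos": joint angles; "qd": joint speeds; "effort": joint torques, N m; "eef_pos": TCP position; "orientation": TCP orientation; "wrist_force": force on the tool from outside, world axes, zero at the start; "moment": the same for the moment, N m; "grip_width": opening from 0.0 (shut) to 1.0 (fully open); "gripper_force": force on a finger pad.
Only numpy, scipy, OpenCV 4.12 (cv2) and the standard library are available. Lean on these libraries where they do the work, as an engineer would, in place of code of your own. Each camera call takes 0.05 s, during which the arm holds its last target. There are 200 camera calls.

## Working session

There is one attempt and no reset: what is moved stays moved. The work goes in short steps, Python scripts to look and compute and a shell command to move; the robot and the scene stay as the last step left them, time stands still between calls to the robot, and variables do not carry over. Pictures are saved under pics/ and viewed, at most 10 in all, crops included, and the job is handed in when it is done.

```bash
mkdir -p pics; ls; cat > h.py <<'E'
import numpy as np, cv2
from scipy.spatial.transform import Rotation as R
from bench import manip, get_image, get_calibration, order, spotter
def snap(n,f=None):
    im=get_image(n)
    if f: cv2.imwrite('pics/'+f,im[:,:,::-1])
    return im
def ray(n,uv,c=None):
    c=c or get_calibration(n); K=np.array(c['mtx']); Rm=np.array(c['rotation'])
    d=np.linalg.inv(K)@[uv[0],uv[1],1]; d=Rm@(d*[1,-1,-1]); return np.array(c['position']),d
def atz(n,uv,z,c=None):
    p,d=ray(n,uv,c); return p+d*(z-p[2])/d[2]
def proj(n,P,c=None):
    c=c or get_calibration(n); q=(np.array(c['rotation']).T@(np.atleast_2d(P)-c['position']).T).T*[1,-1,-1]
    q=q@np.array(c['mtx']).T; return q[:,:2]/q[:,2:]
def tri(a,b):
    (p,d),(q,e)=a,b; d=d/np.linalg.norm(d); e=e/np.linalg.norm(e)
    s=np.linalg.lstsq(np.c_[d,-e],q-p,rcond=None)[0]; A=p+d*s[0];B=q+e*s[1]; return (A+B)/2,np.linalg.norm(A-B)
def totool(v):
    return R.from_rotvec(manip.get_obs()['orientation']).inv().apply(v)*1000
E
python3 - <<'E'
from h import *
for n in('scene','top'):
    im=snap(n,n+'0.png')
    c=get_calibration(n); print(n,{k:np.round(v,3).tolist() for k,v in c.items()})
    for t in('key','key_head','lid','lid_edge','lid_hinge','keyhole','key_shoulder','radio','tape_roll','multimeter'):
        r=spotter.cut_out(t,n); print(t,[(round(x['p'],2),np.round(x['centre']).tolist(),int(x['pixels'].sum())) for x in r[:4]])
print(manip.get_obs())
E
```

```text
pics
scene {'mtx': [[495.152, 0.0, 318.096], [0.0, 495.152, 196.55], [0.0, 0.0, 1.0]], 'position': [0.327, -0.583, 1.072], 'rotation': [0.6, -0.096, -0.311]}
key [(0.8, [296.0, 343.0], 342), (0.56, [333.0, 146.0], 3867), (0.53, [328.0, 297.0], 275), (0.42, [351.0, 329.0], 128)]
key_head [(0.87, [293.0, 342.0], 311), (0.6, [328.0, 299.0], 283)]
lid [(0.95, [334.0, 148.0], 3845)]
lid_edge [(0.67, [335.0, 144.0], 3959)]
lid_hinge []
keyhole []
key_shoulder [(0.82, [327.0, 297.0], 328), (0.68, [297.0, 340.0], 315), (0.66, [348.0, 330.0], 141)]
radio [(0.96, [240.0, 119.0], 761)]
tape_roll [(0.78, [425.0, 331.0], 1102)]
multimeter [(0.78, [289.0, 121.0], 719)]
top {'mtx': [[509.354, 0.0, 315.417], [0.0, 509.354, 195.109], [0.0, 0.0, 1.0]], 'position': [0.428, 0.045, 1.551], 'rotation': [0.049, -0.067, -1.597]}
key [(0.47, [404.0, 245.0], 180), (0.45, [376.0, 217.0], 95), (0.39, [417.0, 205.0], 45)]
key_head [(0.73, [400.0, 241.0], 156), (0.43, [376.0, 213.0], 192)]
lid [(0.86, [279.0, 170.0], 4717)]
lid_edge [(0.97, [278.0, 175.0], 4705)]
lid_hinge [(0.88, [283.0, 169.0], 4676)]
keyhole [
[... 167 characters left out ...]
, [198.0, 183.0], 1325)]
{'time': 1.1, 'qpos': array([ 1.18446785e+00,  3.06789661e-01,  1.50639746e+00, -1.22253519e-05,
        1.32842298e+00, -7.34802448e-02]), 'qd': array([ 0.00171371,  0.00101724,  0.00104899,  0.00108134, -0.00152499,
       -0.00023687]), 'effort': array([-2.20469810e-04, -4.57510006e+01, -2.52336842e+01, -2.63689271e-04,
        1.27003099e-03,  9.23869067e-06]), 'eef_pos': array([0.17698341, 0.54708258, 0.24531179]), 'orientation': array([ 4.89413510e-01,  3.10322915e+00, -3.09248695e-05]), 'wrist_force': array([ 0.14347938,  0.4850915 , -0.63957333]), 'moment': array([-0.0096103 , -0.00466474, -0.0149689 ]), 'gripper_force': 0.0, 'grip_width': 0.9953699319812713}
```

```bash
python3 -c "
import cv2,numpy as np
a=cv2.imread('pics/scene0.png');b=cv2.imread('pics/top0.png')
print(a.shape)"
```

```text
(400, 640, 3)
```

View pics/scene0.png

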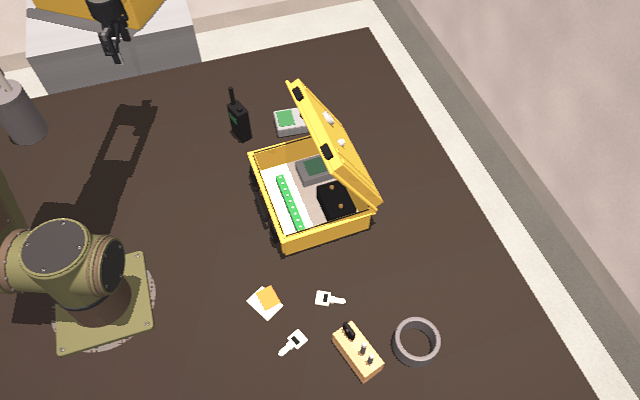

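View pics/top0.png

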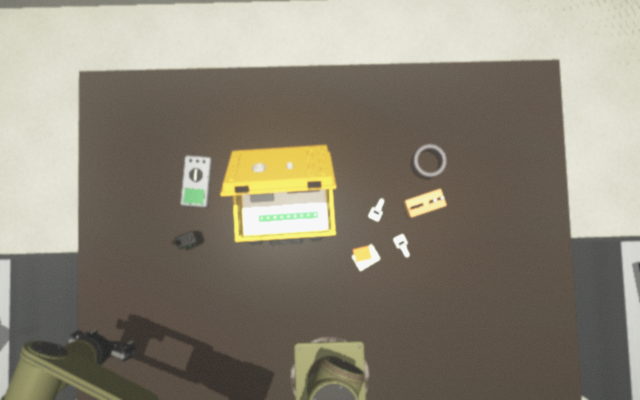

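The scene picture shows the open case at about (315,170), with the lid's outer face away from the robot. The black key stands in the wooden block at (349,330), and the two white keys at (326,298) and (294,342) are decoys. In the top view the block is at (425,203), with the key at its left end near (417,205).

```bash
cat >> h.py <<'E'
def box(x0,x1,y0,y1,z0,z1): return np.array([[x,y,z] for x in(x0,x1) for y in(y0,y1) for z in(z0,z1)])/1000
def Rl(yaw,th): return R.from_euler('z',yaw)*R.from_euler('y',th)
def hull(n,P,c):
    m=np.zeros((400,640),np.uint8); cv2.fillConvexPoly(m,cv2.convexHull(np.round(proj(n,P,c)*16).astype(np.int32)),1,shift=4); return m>0
E
python3 - <<'E'
from h import *
from scipy.optimize import differential_evolution
C={n:get_calibration(n) for n in('scene','top')}
print(C['top'].keys())
M={}
for n in C:
    im=snap(n); hsv=cv2.cvtColor(im,cv2.COLOR_RGB2HSV)
    r=spotter.cut_out('lid',n)[0]['pixels']
    y=cv2.inRange(hsv,(20,120,60),(33,255,255))>0
    w=np.zeros_like(y); 
    if n=='scene': w[70:265,240:390]=1
    else: w[130:250,215:345]=1
    M[n]=(r,y&w)
LB=box(-222,0,-135,135,0,32); BB=box(-220,0,-135,135,0,85)
def iou(a,b): return (a&b).sum()/(a|b).sum()
def cost(p):
    hx,hy,yaw,th=p; s=0
    for n in C:
        o=np.array([hx,hy,.0865]); L=hull(n,Rl(yaw,th).apply(LB)+o,C[n]); B=hull(n,Rl(yaw,0).apply(BB)*[1,1,1]+[hx,hy,0],C[n])
        l,y=M[n]; U=L|B
        s+=2*iou(L,l)-(y&~U).sum()/y.sum()*3
        hu=np.zeros((400,640),np.uint8); pts=np.argwhere(cv2.morphologyEx(y.astype(np.uint8),cv2.MORPH_OPEN,np.ones((3,3))))[:,::-1]
        cv2.fillConvexPoly(hu,cv2.convexHull(pts.astype(np.int32)),1)
        UU=np.zeros((400,640),np.uint8); cv2.fillConvexPoly(UU,cv2.convexHull(np.argwhere(U)[:,::-1].astype(np.int32)),1)
        s+=iou(hu>0,UU>0)
    return -s
r=differential_evolution(cost,[(.5,.9),(0,.4),(-.5,.5),(.8,1.4)],seed=1,maxiter=60,popsize=12,polish=False)
print(r.x,r.fun)
hx,hy,yaw,th=r.x
for n in C:
    o=np.array([hx,hy,.0865]);L=hull(n,Rl(yaw,th).apply(LB)+o,C[n]); print(n,iou(L,M[n][0]))
    print('edge px',proj(n,Rl(yaw,th).apply([-.222,0,.032])+o,C[n]))
# key
print('key', atz('top',(417,205),.1), atz('scene',(349,330),.09), tri(ray('top',(417,205)),ray('scene',(349,330))))
for n,q in(('top',[(406,207),(409,217),(446,203),(441,190)]),('scene',[(332,335),(350,322),(384,361),(366,381)])):
    z=.05 if n=='top' else .03
    print(n,[atz(n,u,z).round(3)[:2].tolist() for u in q])
im=cv2.imread('pics/scene0.png')[270:400,250:450]; im2=cv2.imread('pics/top0.png')[140:260,340:470]
a=cv2.resize(im,(600,390),interpolation=2);b=cv2.resize(im2,(0,0),fx=1.5,fy=1.5)
cv2.imwrite('pics/c1.png',a)
E
```

```text
dict_keys(['mtx', 'position', 'rotation'])Traceback (most recent call last):
    calc_energies = list(
        self._mapwrapper(self.func, parameters_pop[0:S])
    )
    return self.f(x, *self.args)
           ~~~~~~^^^^^^^^^^^^^^^
  File "<stdin>", line 19, in cost
  File "h.py", line 24, in hull
    m=np.zeros((400,640),np.uint8); cv2.fillConvexPoly(m,cv2.convexHull(np.round(proj(n,P,c)*16).astype(np.int32)),1,shift=4); return m>0
                                                                                 ~~~~^^^^^^^
  File "h.py", line 14, in proj
    c=c or get_calibration(n); q=(np.array(c['rotation']).T@(np.atleast_2d(P)-c['position']).T).T*[1,-1,-1]
                                 ~~~~~~~~~~~~~~~~~~~~~~~~~~~~~~~~~~~~~~~~~~~~~~~~~~~~~~~~~~~~~~~~^~~~~~~~~~
ValueError: operands could not be broadcast together with shapes (8,) (3,) 

The above exception was the direct cause of the following exception:

Traceback (most recent call last):
RuntimeError: The map-like callable must be of the form f(func, iterable), returning a sequence of numbers the same length as 'iterable'
```

```bash
sed -i "s/Rm=np.array(c\['rotation'\])/Rm=R.from_rotvec(c['rotation']).as_matrix()/; s/np.array(c\['rotation'\]).T@/R.from_rotvec(c['rotation']).as_matrix().T@/" h.py
cat > fit.py <<'E'
from h import *
from scipy.optimize import differential_evolution
C={n:get_calibration(n) for n in('scene','top')}
M={}
for n in C:
    im=snap(n); hsv=cv2.cvtColor(im,cv2.COLOR_RGB2HSV)
    r=spotter.cut_out('lid',n)[0]['pixels']
    y=cv2.inRange(hsv,(20,120,60),(33,255,255))
    w=np.zeros_like(y)
    if n=='scene': w[70:265,240:390]=1
    else: w[130:250,215:345]=1
    y=cv2.morphologyEx(y*w,cv2.MORPH_OPEN,np.ones((3,3)))
    hu=np.zeros_like(y); cv2.fillConvexPoly(hu,cv2.convexHull(np.argwhere(y)[:,::-1].astype(np.int32)),1)
    M[n]=(r,hu>0)
LB=box(-222,0,-135,135,0,32); BB=box(-220,0,-135,135,0,85)
def iou(a,b): return (a&b).sum()/(a|b).sum()
def cost(p):
    hx,hy,yaw,th=p; s=0
    for n in C:
        L=Rl(yaw,th).apply(LB)+[hx,hy,.0865]; B=Rl(yaw,0).apply(BB)+[hx,hy,0]
        s+=2*iou(hull(n,L,C[n]),M[n][0])+iou(hull(n,np.r_[L,B],C[n]),M[n][1])
    return -s
r=differential_evolution(cost,[(.5,.9),(0,.4),(-.5,.5),(.8,1.4)],seed=1,maxiter=60,popsize=12,polish=False)
print(r.x,r.fun)
hx,hy,yaw,th=r.x
for n in C:
    o=np.array([hx,hy,.0865]);L=hull(n,Rl(yaw,th).apply(LB)+o,C[n]); print(n,iou(L,M[n][0]))
print('key', tri(ray('top',(417,205)),ray('scene',(349,330))))
for n,q in(('top',[(406,207),(409,217),(446,203),(441,190)]),('scene',[(332,335),(350,322),(384,361),(366,381)])):
    z=.05 if n=='top' else .03
    print(n,[atz(n,u,z).round(3)[:2].tolist() for u in q])
a=cv2.resize(cv2.imread('pics/scene0.png')[270:400,250:450],(600,390),interpolation=2)
cv2.imwrite('pics/c1.png',a)
E
python3 fit.py
```

```text
[0.64537494 0.12338868 0.04724109 1.04903349] -5.630670654475788
scene 0.9573326520183955
top 0.9384550973414276
key (array([ 0.49915922, -0.26674263,  0.07644601]), np.float64(0.0009690729522590001))
top [[0.496, -0.24], [0.466, -0.247], [0.504, -0.359], [0.543, -0.346]]
scene [[0.468, -0.251], [0.515, -0.236], [0.553, -0.337], [0.502, -0.362]]
```

View pics/c1.png

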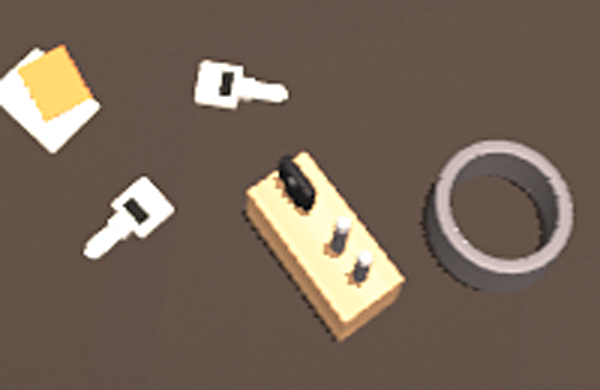

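The crop shows the black key at the upper-left end of the block (297,182), its wide side along the block, with the screwdrivers at (340,235) and (361,266). The lid fit is good: hinge (0.645, 0.123), yaw 0.047, angle 1.05. I'll raise the arm and move over behind the lid with the fingers shut.

```bash
python3 -m handwheel '[[[0,0,-50,0,0,0,0],[0,0,-100,0,0,0,0],[0,0,-155,0,0,0,0],[-40,-19,-155,0,0,-7,0],[-80,-38,-155,0,0,-14,0],[-120,-57,-155,0,0,-20.7,0],[-160,-76,-155,0,0,-20.7,0],[-200,-95,-155,0,0,-20.7,0],[-240,-114,-155,0,0,-20.7,0],[-280,-134,-155,0,0,-20.7,0]]]'; python3 -m handwheel '[[[-45,0,0,0,0,0,0]]]' >/dev/null; python3 - <<'E'
from h import *
o=manip.get_obs(); print(o['time'],o['eef_pos'],R.from_rotvec(o['orientation']).as_matrix().round(3))
t=np.array([.645,.123,0])+R.from_euler('z',.047).apply([-.015,0,.40]); print(t,totool(t-o['eef_pos']))
E
```

```text
time: 2.5
eef_pos: [0.4032, 0.3321, 0.4005]
orientation: [-0.076, 3.14, 0.001]
wrist_force: [0.4, 0.6, 1.2]
grip_width: 0.002
gripper_force: 0.0
2.6 [0.44657244 0.33166644 0.40147753] [[-0.999 -0.046 -0.   ]
 [-0.046  0.999 -0.001]
 [ 0.    -0.001 -1.   ]]
[0.63001656 0.12229526 0.4       ] [-173.57000144 -217.62512318    1.72713469]
```

```bash
python3 -m handwheel '[[[-30,-36,0,0,0,0,0],[-60,-72,0,0,0,0,0],[-90,-108,0,0,0,0,0],[-120,-144,0,0,0,0,0],[-150,-190,0,0,0,0,0],[-174,-218,0,0,0,0,0],[-174,-218,40,0,0,0,0],[-174,-218,80,0,0,0,0],[-174,-218,110,0,0,0,0],[-174,-218,110,0,0,0,0]]]'; python3 - <<'E'
from h import *
snap('scene','s1.png'); o=manip.get_obs(); print(o['eef_pos'],o['wrist_force'])
im=cv2.imread('pics/s1.png')[40:280,200:440]; cv2.imwrite('pics/c2.png',cv2.resize(im,(560,560)))
E
```

```text
time: 3.6
eef_pos: [0.6284, 0.1256, 0.2848]
orientation: [0.075, -3.13, 0.002]
wrist_force: [-0.1, -0.3, 0.4]
grip_width: -0.002
gripper_force: 0.0
[0.63007924 0.12597637 0.28801295] [-0.12747894  0.22959211  0.83976649]
```

View pics/c2.png

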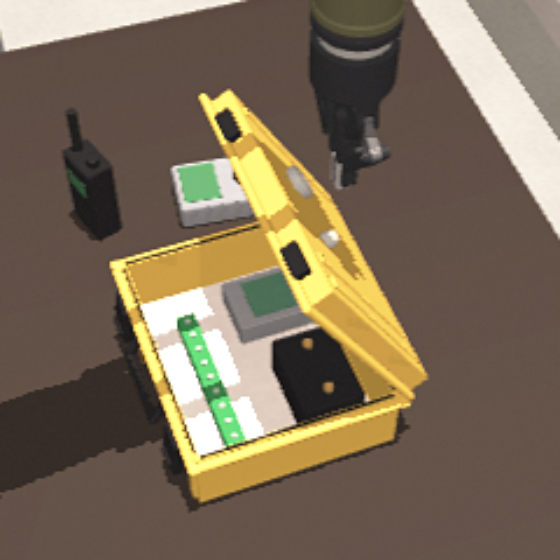

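The lid is still open and untouched. The fingertips hang clear behind it, at about (342,180) in the crop, between the edge and the hinge. Next I'll work out the arc.

```bash
python3 - <<'E'
import numpy as np
for t in np.r_[np.arange(1.10,-0.02,-.04),-.02]:
    X=-.2*np.cos(t)+.032*np.sin(t)+.011; Z=.0865+.2*np.sin(t)+.032*np.cos(t)+.014
    print(round(t,2),round((-.0145-X)*1000),round((.288-Z)*1000),end=' | ')
E
```

```text
1.1 37 -5 | 1.06 44 -3 | 1.02 52 0 | 0.98 59 4 | 0.94 67 7 | 0.9 74 11 | 0.86 81 15 | 0.82 88 19 | 0.78 94 24 | 0.74 101 29 | 0.7 107 34 | 0.66 113 40 | 0.62 119 45 | 0.58 124 51 | 0.54 130 57 | 0.5 135 64 | 0.46 140 70 | 0.42 144 77 | 0.38 148 84 | 0.34 152 91 | 0.3 156 98 | 0.26 160 105 | 0.22 163 113 | 0.18 166 120 | 0.14 168 128 | 0.1 170 136 | 0.06 172 144 | 0.02 174 152 | -0.02 175 160 | -0.02 175 160 |
```

```bash
python3 -m handwheel '[[[15,0,-5,0,0,0,0],[30,0,-5,0,0,0,0],[37,0,-5,0,0,0,0],[44,0,-3,0,0,0,0],[52,0,0,0,0,0,0],[59,0,4,0,0,0,0],[67,0,7,0,0,0,0],[74,0,11,0,0,0,0],[81,0,15,0,0,0,0],[88,0,19,0,0,0,0]]]'; python3 -m handwheel '[[[6,0,5,0,0,0,0],[13,0,10,0,0,0,0],[19,0,15,0,0,0,0],[25,0,21,0,0,0,0],[31,0,26,0,0,0,0],[36,0,32,0,0,0,0],[42,0,38,0,0,0,0],[47,0,45,0,0,0,0],[52,0,51,0,0,0,0],[56,0,58,0,0,0,0]]]'
```

```text
time: 4.65
eef_pos: [0.543, 0.1222, 0.2707]
orientation: [0.076, -3.14, -0.0]
wrist_force: [1.5, 0.2, -0.1]
grip_width: 0.002
gripper_force: 0.7
time: 5.65
eef_pos: [0.487, 0.1192, 0.2128]
orientation: [0.076, -3.14, 0.0]
wrist_force: [0.2, 0.6, 0.4]
grip_width: -0.001
gripper_force: 0.3
```

```bash
python3 - <<'E'
from h import *
C={n:get_calibration(n) for n in('scene','top')}
LB=box(-222,0,-135,135,0,32)
for n in C:
    snap(n,n+'2.png'); m=spotter.cut_out('lid',n)[0]['pixels']
    s=[]
    for t in np.arange(.2,1.1,.02):
        L=hull(n,Rl(.047,t).apply(LB)+[.645,.123,.0865],C[n]); s.append(((L&m).sum()/(L|m).sum(),t))
    print(n,sorted(s)[-3:])
cv2.imwrite('pics/c3.png',cv2.resize(cv2.imread('pics/scene2.png')[60:270,200:410],(560,560)))
E
```

```text
scene [(np.float64(0.877693651718113), np.float64(0.4399999999999999)), (np.float64(0.8860847418383885), np.float64(0.3999999999999999)), (np.float64(0.8907052779075199), np.float64(0.41999999999999993))]
top [(np.float64(0.588163514338011), np.float64(0.3999999999999999)), (np.float64(0.5912746770655618), np.float64(0.3799999999999999)), (np.float64(0.5926286339861331), np.float64(0.35999999999999993))]
```

View pics/c3.png

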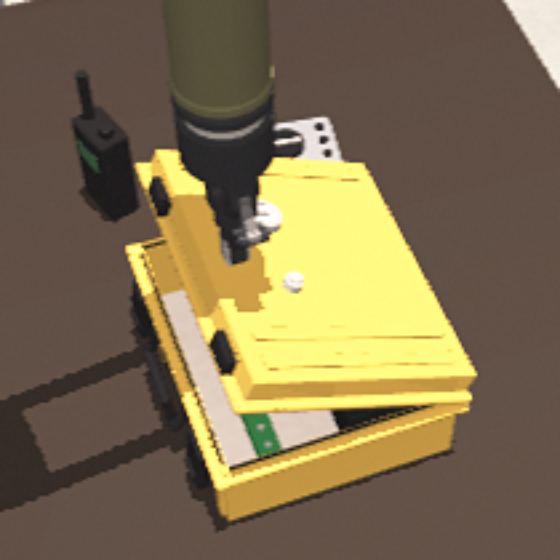

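The lid follows the fingertips and is now at about 0.4 rad; the round key switch shows at (268,215). I'll keep going, slower near the end.

```bash
python3 -m handwheel '[[[4,0,7,0,0,0,0],[8,0,14,0,0,0,0],[12,0,21,0,0,0,0],[16,0,28,0,0,0,0],[19,0,35,0,0,0,0],[22,0,42,0,0,0,0],[24,0,48,0,0,0,0],[25,0,53,0,0,0,0],[27,0,58,0,0,0,0],[28,0,63,0,0,0,0]]]'; python3 -m handwheel '[[[0,0,4,0,0,0,0],[1,0,8,0,0,0,0],[1,0,11,0,0,0,0],[2,0,14,0,0,0,0],[2,0,16,0,0,0,0],[2,0,18,0,0,0,0],[2,0,19,0,0,0,0],[2,0,20,0,0,0,0],[2,0,20,0,0,0,0]]]'
```

```text
time: 6.85
eef_pos: [0.4596, 0.118, 0.1499]
orientation: [-0.076, 3.141, -0.0]
wrist_force: [-0.2, -0.1, -0.0]
grip_width: 0.001
gripper_force: 0.0
time: 7.75
eef_pos: [0.4577, 0.1179, 0.1324]
orientation: [-0.076, 3.14, 0.0]
wrist_force: [-5.9, -1.4, 19.0]
grip_width: 0.002
gripper_force: 9.3
```

Pressed shut: 19 N, with the tip at lid-top height (0.1184 m). I'll rise and look with the wrist camera on the way.

```bash
python3 -m handwheel '[[[0,0,-30,0,0,0,0],[0,0,-70,0,0,0,0],[-10,20,-110,0,0,0,30],[-10,40,-150,0,0,0,30],[-10,40,-150,0,0,0,30],[-10,40,-150,0,0,0,30]]]'; python3 - <<'E'
from h import *
c=get_calibration('wrist'); o=manip.get_obs(); snap('wrist','w1.png'); print({k:np.round(v,4).tolist() for k,v in c.items()},o['eef_pos'])
for t in('keyhole','lid','lid_hinge','cylinder'):
    r=spotter.cut_out(t,'wrist'); print(t,[(round(x['p'],2),np.round(x['centre'],1).tolist(),int(x['pixels'].sum())) for x in r[:4]])
print(proj('wrist',R.from_euler('z',.047).apply([-.147,.05,.0405])+[.645,.123,.0865],c))
C={n:get_calibration(n) for n in('scene','top')}; LB=box(-222,0,-135,135,0,32)
from scipy.optimize import minimize
M={}
for n in C: snap(n); M[n]=spotter.cut_out('lid',n)[0]['pixels']
for n in C:
    s=[]
    for t in np.arange(-.04,.2,.02):
        L=hull(n,Rl(.047,t).apply(LB)+[.645,.123,.0865],C[n]); m=M[n]; s.append(((L&m).sum()/(L|m).sum(),t))
    print(n,sorted(s)[-3:])
E
```

```text
time: 8.35
eef_pos: [0.4661, 0.1587, 0.2813]
orientation: [-0.078, 3.138, 0.0]
wrist_force: [-0.6, 0.8, -1.3]
grip_width: 0.352
gripper_force: 0.0
{'mtx': [[292.7792, 0.0, 318.002], [0.0, 292.7792, 200.6012], [0.0, 0.0, 1.0]], 'position': [0.3907, 0.1553, 0.4099], 'rotation': [-0.2302, -0.2422, 1.6072]} [0.46613254 0.15869336 0.28125609]
keyhole [(0.37, [286.3, 210.0], 40596)]
lid [(0.82, [285.5, 206.2], 40375)]
lid_hinge [(0.95, [286.5, 208.7], 40587)]
cylinder [(0.87, [331.9, 220.0], 377)]
[[323.2920326  217.62220228]]
scene [(np.float64(0.946467251160392), np.float64(-0.04)), (np.float64(0.9504183452122714), np.float64(-0.02)), (np.float64(0.9511363636363637), np.float64(0.0))]
top [(np.float64(0.6703024293505205), np.float64(0.019999999999999997)), (np.float64(0.6704771371769384), np.float64(0.0)), (np.float64(0.671357409713574), np.float64(-0.04))]
```

View pics/w1.png

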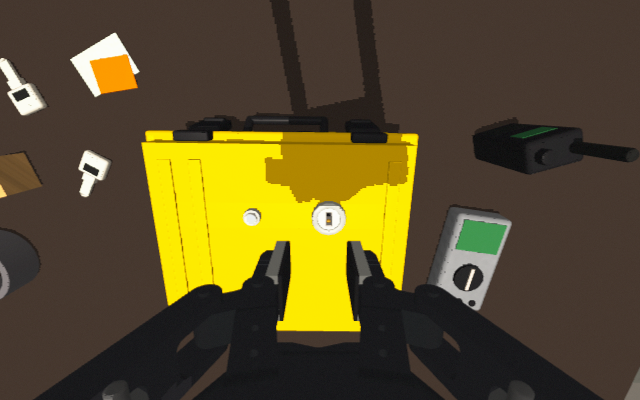

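The lid is shut flat on the case. The steel bezel is at (329,218) with the dark keyway in its middle, its long side up and down in the picture. The other white knob, at (251,218), is a look-alike.

```bash
cat >> h.py <<'E'
def slot(im,u,v,r=14):
    g=cv2.cvtColor(im,cv2.COLOR_RGB2GRAY); hs=cv2.cvtColor(im,cv2.COLOR_RGB2HSV)
    w=np.zeros(g.shape,np.uint8); cv2.circle(w,(int(u),int(v)),2*r,1,-1)
    bez=((hs[:,:,1]<60)&(g>90)&(w>0)).astype(np.uint8)
    (bc,ax,_)=cv2.minEnclosingCircle(np.argwhere(bez)[:,::-1].astype(np.float32)) + (0,)
    w2=np.zeros(g.shape,np.uint8); cv2.circle(w2,(int(bc[0]),int(bc[1])),int(ax*.5),1,-1)
    d=((g<120)&(w2>0)); p=np.argwhere(d)[:,::-1]
    return bc,ax,p.mean(0),cv2.minAreaRect(p.astype(np.float32))
E
python3 - <<'E'
from h import *
im=cv2.imread('pics/w1.png')[:,:,::-1].copy(); bc,ax,sm,rc=slot(im,329,218); print(bc,ax,sm,rc)
print('hole',atz('wrist',bc,.1285),atz('wrist',sm,.127))
q=[(147,143),(415,143),(260,330),(357,330)]
print([atz('wrist',u,.1185).round(4).tolist() for u in q])
cv2.imwrite('pics/x.png',cv2.resize(im[195:240,305:350,::-1],(450,450),interpolation=0))
o=manip.get_obs(); t=np.array([.499,-.267,.25]); print(totool(t-o['eef_pos']))
E
```

```text
(328.4110107421875, 217.60169982910156) 16.85104751586914 [328.56097561 218.17073171] ((329.0, 218.5), (4.0, 11.0), 0.0)
hole [0.49301099 0.17020492 0.1285    ] [0.49417119 0.170477   0.127     ]
[[0.4278, -0.0108, 0.1185], [0.4152, 0.2507, 0.1185], [0.6434, 0.0974, 0.1185], [0.6378, 0.2132, 0.1185]]
[ -13.16712569 -426.06250329   29.68889045]
```

```bash
python3 -m handwheel '[[[-1,-43,3,0,0,8,60],[-2,-86,6,0,0,16,60],[-4,-129,9,0,0,24,60],[-6,-172,12,0,0,32,60],[-8,-215,15,0,0,40,60],[-9,-258,18,0,0,48,60],[-10,-300,21,0,0,56,60],[-11,-343,24,0,0,64,60],[-12,-386,27,0,0,72,60],[-13,-426,30,0,0,75.7,60]]]';python3 -m handwheel '[[[0,0,0,0,0,0,60],[0,0,0,0,0,0,60],[0,0,0,0,0,0,60]]]'; python3 - <<'E'
from h import *
c=get_calibration('wrist'); o=manip.get_obs(); im=snap('wrist','w2.png'); print(o['eef_pos'],R.from_rotvec(o['orientation']).as_matrix()[:,:2].T.round(3))
for t in('key_head','key_shoulder'):
    r=spotter.cut_out(t,'wrist'); print(t,[(round(x['p'],2),np.round(x['centre'],1).tolist(),int(x['pixels'].sum())) for x in r[:4]])
snap('scene','s3.png'); g=spotter.cut_out('key_head','scene'); print([(round(x['p'],2),np.round(x['centre'],1).tolist()) for x in g])
print(proj('wrist',[.499,-.267,.092],c))
E
```

```text
time: 9.8
eef_pos: [0.4991, -0.2687, 0.2499]
orientation: [-1.873, -2.522, 0.0]
wrist_force: [1.8, 0.2, -0.4]
grip_width: 0.705
gripper_force: 0.0
time: 10.1
eef_pos: [0.499, -0.2657, 0.25]
orientation: [-1.865, -2.526, -0.001]
wrist_force: [0.5, -0.2, 0.1]
grip_width: 0.702
gripper_force: 0.0
[ 0.49897268 -0.2656771   0.25001449] [[-0.294  0.956  0.001]
 [ 0.956  0.294 -0.   ]]
key_head [(0.93, [316.5, 182.6], 361), (0.91, [335.7, 79.7], 1172), (0.69, [243.7, 116.3], 1104)]
key_shoulder [(0.95, [335.9, 80.3], 1135), (0.93, [316.6, 184.6], 395), (0.73, [240.9, 115.9], 1081), (0.51, [430.3, 235.7], 2877)]
[(0.68, [295.1, 342.2]), (0.49, [320.3, 300.5])]
[[318.35056642 190.07412493]]
```

View pics/w2.png

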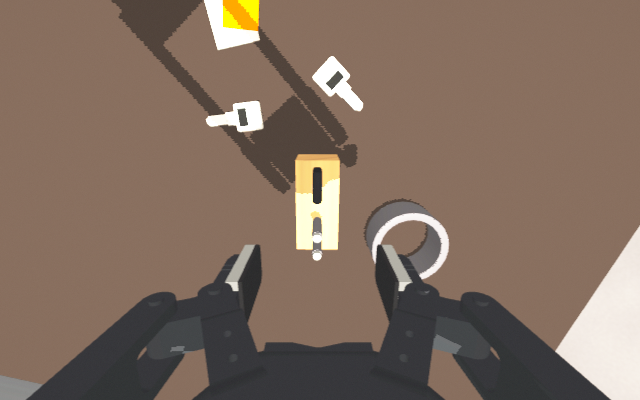

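The key is at (316,184) in the picture, upright, with its wide side along the picture's vertical. The screwdrivers stand below it at (317,240), and the jaws straddle the block. I'll fit the head box to the mask.

```bash
python3 - <<'E'
from h import *
from scipy.optimize import minimize
c=get_calibration('wrist'); im=snap('wrist'); o=manip.get_obs(); r=[x for x in spotter.cut_out('key_head','wrist') if 150<x['centre'][1]<220][0]['pixels']
dk=(im.max(2)<60); w=np.zeros(dk.shape,bool); w[155:212,304:330]=1; m2=dk&w
B=box(-17,17,-5,5,-16,16)
for m in(r,m2):
    ys,xs=np.nonzero(m); print(m.sum(),xs.min(),xs.max(),ys.min(),ys.max())
    f=lambda p:1-((h:=hull('wrist',R.from_euler('z',p[2]).apply(B)+[p[0],p[1],.076],c))&m).sum()/(h|m).sum()
    s=minimize(f,[.499,-.262,1.87],method='Nelder-Mead',options=dict(initial_simplex=np.array([[.499,-.262,1.87],[.505,-.262,1.87],[.499,-.25,1.87],[.499,-.262,1.93]])))
    print(s.x,s.fun,totool(np.r_[s.x[:2],.076+.003-.005]-o['eef_pos']))
E
```

```text
349 312 321 167 203
[ 0.49776245 -0.26567925  1.90621226] 0.16706443914081148 [  0.49406791  -1.68292845 176.62409021]
272 313 320 168 202
[ 0.49594645 -0.26528279  1.88700013] 0.344578313253012 [  1.40840533  -3.30127191 176.62345543]
```

```bash
python3 -m handwheel '[[[1,-2,35,0,0,0,50],[1,-2,70,0,0,0,50],[1,-2,105,0,0,0,45],[1,-2,130,0,0,0,40],[1,-2,150,0,0,0,40],[1,-2,165,0,0,0,40],[1,-2,176,0,0,0,40],[1,-2,176,0,0,0,40],[1,-2,176,0,0,0,40]]]'; python3 -m handwheel '[[[0,0,0,0,0,0,30],[0,0,0,0,0,0,20],[0,0,0,0,0,0,10],[0,0,0,0,0,0,0],[0,0,0,0,0,0,0],[0,0,0,0,0,0,0],[0,0,0,0,0,0,0]]]'
```

```text
time: 11.35
eef_pos: [0.4975, -0.2662, 0.0746]
orientation: [1.866, 2.527, 0.0]
wrist_force: [0.2, 0.4, 0.4]
grip_width: 0.471
gripper_force: 0.0
time: 12.05
eef_pos: [0.4976, -0.2665, 0.0751]
orientation: [1.866, 2.526, 0.0]
wrist_force: [-0.4, -0.1, 6.4]
grip_width: 0.106
gripper_force: 58.7
```

```bash
python3 -m handwheel '[[[0,0,-20,0,0,0,0],[0,0,-45,0,0,0,0],[0,0,-80,0,0,0,0],[0,0,-120,0,0,0,0],[0,0,-160,0,0,0,0],[0,0,-185,0,0,0,0],[0,0,-185,0,0,0,0]]]'; python3 - <<'E'
from h import *
o=manip.get_obs(); print(o['wrist_force'],o['grip_width'],totool(np.array([.496,.168,.26])-o['eef_pos']))
E
```

```text
time: 12.75
eef_pos: [0.4992, -0.2675, 0.2637]
orientation: [1.862, 2.52, 0.001]
wrist_force: [0.7, -0.3, 0.3]
grip_width: 0.103
gripper_force: 59.8
[ 0.69819068 -0.34117087  0.25190918] 0.10307280351313793 [417.27434948 124.79247218   1.59272318]
```

```bash
python3 -m handwheel '[[[42,12,0,0,0,-8,0],[84,25,0,0,0,-16,0],[125,37,0,0,0,-24,0],[167,50,0,0,0,-32,0],[209,62,0,0,0,-40,0],[250,75,0,0,0,-48,0],[292,87,0,0,0,-56,0],[334,100,0,0,0,-64,0],[376,112,0,0,0,-72,0],[417,125,0,0,0,-75.7,0]]]'; python3 -m handwheel '[[[0,0,10,0,0,0,0],[0,0,25,0,0,0,0],[0,0,35,0,0,0,0],[0,0,40,0,0,0,0],[0,0,40,0,0,0,0],[0,0,40,0,0,0,0]]]';  python3 - <<'E'
from h import *
c=get_calibration('wrist'); o=manip.get_obs(); im=snap('wrist','w3.png'); print(o['eef_pos'],R.from_rotvec(o['orientation']).as_matrix()[:,:2].T.round(3), o['wrist_force'])
for t in('key_head','key','cylinder'):
    r=spotter.cut_out(t,'wrist'); print(t,[(round(x['p'],2),np.round(x['centre'],1).tolist(),int(x['pixels'].sum())) for x in r[:4]])
print(proj('wrist',[.4942,.1705,.127],c), proj('wrist',o['eef_pos']-[0,0,.051],c))
cv2.imwrite('pics/c4.png',cv2.resize(im[130:330,220:420,::-1],(600,600),interpolation=0))
E
```

```text
time: 13.75
eef_pos: [0.4928, 0.1706, 0.2577]
orientation: [0.083, -3.138, 0.001]
wrist_force: [0.8, -0.6, -0.3]
grip_width: 0.108
gripper_force: 59.8
time: 14.35
eef_pos: [0.4944, 0.1685, 0.2193]
orientation: [0.074, -3.141, 0.0]
wrist_force: [0.1, 0.0, -0.6]
grip_width: 0.102
gripper_force: 59.8
[0.49439851 0.16851121 0.21929304] [[-0.999 -0.047  0.   ]
 [-0.047  0.999 -0.   ]] [ 0.05862153  0.02309407 -0.63359171]
key_head [(0.63, [41.0, 154.1], 1319), (0.59, [318.3, 269.5], 1852)]
key [(0.71, [39.2, 158.1], 1356), (0.66, [320.6, 267.5], 1813)]
cylinder [(0.65, [322.9, 209.2], 581)]
[[320.01995561 209.66649671]] [[317.40749007 229.8553959 ]]
```

View pics/c4.png

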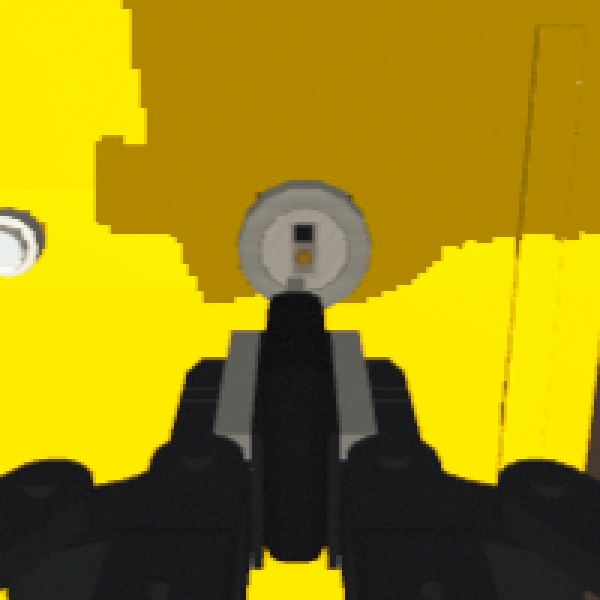

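The bezel is at crop (304,245), i.e. (321,212) in the picture, with the slot spanning rows 205–221. The blade tip peeks out at (318.7,222), so the key sits about 2 mm to the −y side. I'll work out the offsets relative to the key, so that camera bias cancels.

```bash
python3 - <<'E'
from h import *
c=get_calibration('wrist'); o=manip.get_obs(); T=o['eef_pos']; tx=R.from_rotvec(o['orientation']).as_matrix()[:,0]
for n,P in (('tip+2.5',T+tx*.0025-[0,0,.051]),('tip+6',T+tx*.006-[0,0,.047]),('headfront',T+tx*.017-[0,0,.015]),('headback',T-tx*.017+[0,0,.017])):
    print(n,proj('wrist',P,c).round(1))
h0=atz('wrist',(321.2,212.4),.127,c); print('hole raw',h0, 'bias corr', atz('wrist',(321.2-1.3,212.4),.127,c))
m=[x for x in spotter.cut_out('key_head','wrist') if 300<x['centre'][0]<340][0]['pixels']; ys,xs=np.nonzero(m); print(xs.min(),xs.max(),ys.min(),ys.max())
E
```

```text
tip+2.5 [[317.4 226.3]]
tip+6 [[317.4 223.5]]
headfront [[317.3 226.4]]
headback [[317.2 322. ]]
hole raw [0.49705287 0.17203375 0.127     ] bias corr [0.49710288 0.17099235 0.127     ]
308 329 223 317
```

```bash
python3 -m handwheel '[[[-2,2,10,0,0,0,0],[-3.5,2.3,20,0,0,0,0],[-3.5,2.3,30,0,0,0,0],[-3.5,2.3,36,0,0,0,0],[-3.5,2.3,36,0,0,0,0],[-3.5,2.3,36,0,0,0,0]]]';  python3 - <<'E'
from h import *
c=get_calibration('wrist'); o=manip.get_obs(); im=snap('wrist','w4.png'); T=o['eef_pos'];print(T, o['wrist_force'])
tx=R.from_rotvec(o['orientation']).as_matrix()[:,0]
for n,P in (('tip+2.5',T+tx*.0025-[0,0,.051]),('tip+6',T+tx*.006-[0,0,.047]),('headfront',T+tx*.017-[0,0,.015])): print(n,proj('wrist',P,c).round(1))
print(proj('wrist',np.array([.4975,.171,.127])+tx*np.array([[-.007],[0],[.007]]),c))
cv2.imwrite('pics/c5.png',cv2.resize(im[180:260,270:370,::-1],(800,640)[0:1]+(600,) if 0 else (750,600),interpolation=0))
E
```

```text
time: 15.2
eef_pos: [0.4974, 0.1716, 0.1829]
orientation: [0.076, -3.14, 0.0]
wrist_force: [-0.5, 0.7, -0.2]
grip_width: 0.107
gripper_force: 59.8
[0.49740774 0.17157761 0.18294629] [-0.54618573  0.74585878 -0.19182445]
tip+2.5 [[317.5 226.4]]
tip+6 [[317.4 223.7]]
headfront [[317.3 226.5]]
[[316.62746292 236.68468571]
 [316.61493949 227.19221601]
 [316.60215579 217.50246663]]
```

View pics/c5.png

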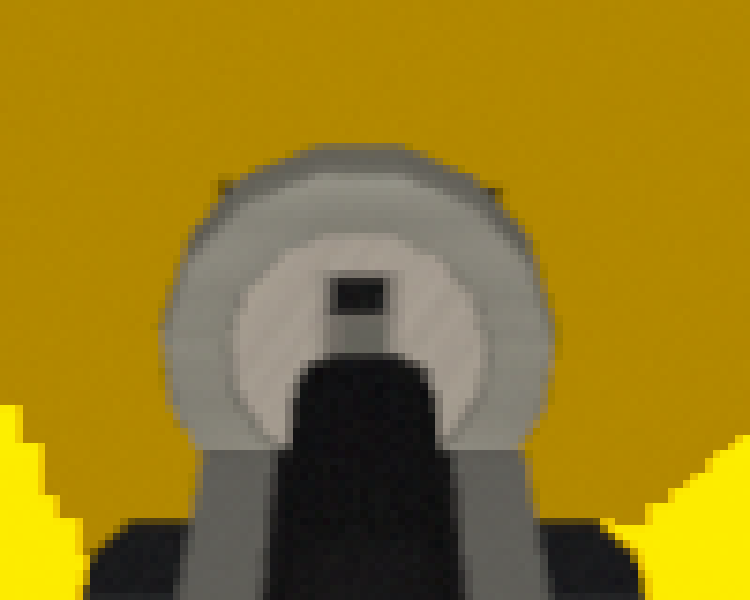

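The slot's free end is dark at crop (358,295), and the slot's centre column is about 359. The key's centre column is 365, so the key should go about 0.6 mm to −y and 0.7 mm away along the slot. Then I'll start in.

```bash
python3 -m handwheel '[[[-0.7,-0.6,0,0,0,0,0],[-0.7,-0.6,3,0,0,0,0],[-0.7,-0.6,5,0,0,0,0],[-0.7,-0.6,7,0,0,0,0],[-0.7,-0.6,9,0,0,0,0],[-0.7,-0.6,11,0,0,0,0],[-0.7,-0.6,11,0,0,0,0]]]'
```

```text
time: 15.95
eef_pos: [0.498, 0.1709, 0.1719]
orientation: [0.076, -3.14, 0.0]
wrist_force: [-0.4, 0.1, -0.0]
grip_width: 0.107
gripper_force: 59.8
```

```bash
python3 -m handwheel '[[[0,0,1,0,0,0,0],[0,0,2,0,0,0,0],[0,0,3,0,0,0,0],[0,0,4,0,0,0,0],[0,0,4,0,0,0,0]]]'; python3 -m handwheel '[[[0,0,1,0,0,0,0],[0,0,2,0,0,0,0],[0,0,2,0,0,0,0]]]'
```

```text
time: 16.45
eef_pos: [0.4982, 0.171, 0.1682]
orientation: [0.076, -3.14, 0.0]
wrist_force: [-0.7, 0.2, -0.9]
grip_width: 0.105
gripper_force: 59.8
time: 16.75
eef_pos: [0.4978, 0.1711, 0.1665]
orientation: [0.076, -3.14, -0.0]
wrist_force: [-1.5, 0.2, 1.7]
grip_width: 0.098
gripper_force: 60.2
```

```bash
python3 -m handwheel '[[[0,0,1,0,0,0,0],[1.7,0,1,0,0,0,0],[-1.7,0,1,0,0,0,0],[1.7,0,1.3,0,0,0,0],[-1.7,0,1.3,0,0,0,0],[1.7,0,1.6,0,0,0,0],[-1.7,0,1.6,0,0,0,0],[0,0,1.6,0,0,0,0]]]'
```

```text
time: 17.55
eef_pos: [0.4975, 0.1709, 0.1642]
orientation: [0.076, -3.138, 0.0]
wrist_force: [-2.2, -0.4, -0.1]
grip_width: 0.109
gripper_force: 60.1
```

```bash
python3 -m handwheel '[[[1.7,0,0.5,0,0,0,0],[-1.7,0,0.5,0,0,0,0],[1.7,0,1,0,0,0,0],[-1.7,0,1,0,0,0,0],[1.7,0,1.5,0,0,0,0],[-1.7,0,1.5,0,0,0,0],[1.7,0,2,0,0,0,0],[-1.7,0,2,0,0,0,0],[0,0,2.5,0,0,0,0]]]'; python3 -m handwheel '[[[0,0,1,0,0,0,0],[0,0,2,0,0,0,0],[0,0,2,0,0,0,0]]]'
```

```text
time: 18.45
eef_pos: [0.4982, 0.171, 0.162]
orientation: [0.076, -3.14, 0.0]
wrist_force: [-1.3, 0.4, -0.6]
grip_width: 0.108
gripper_force: 59.9
time: 18.75
eef_pos: [0.4982, 0.171, 0.1599]
orientation: [0.076, -3.14, 0.0]
wrist_force: [-2.3, 0.6, -1.2]
grip_width: 0.102
gripper_force: 59.9
```

```bash
python3 -m handwheel '[[[0,0,1,0,0,0,0],[1.7,0,1.3,0,0,0,0],[-1.7,0,1.3,0,0,0,0],[1.7,0,1.6,0,0,0,0],[-1.7,0,1.6,0,0,0,0],[1.7,0,2,0,0,0,0],[-1.7,0,2,0,0,0,0],[0,0,2,0,0,0,0]]]'; python3 -m handwheel '[[[1.7,0,0.5,0,0,0,0],[-1.7,0,0.5,0,0,0,0],[1.7,0,1,0,0,0,0],[-1.7,0,1,0,0,0,0],[1.7,0,1.5,0,0,0,0],[-1.7,0,1.5,0,0,0,0],[1.7,0,2,0,0,0,0],[-1.7,0,2,0,0,0,0],[0,0,2,0,0,0,0]]]'
```

```text
time: 19.55
eef_pos: [0.4987, 0.1711, 0.1582]
orientation: [-0.076, 3.14, 0.0]
wrist_force: [0.8, 0.0, 1.0]
grip_width: 0.108
gripper_force: 59.9
time: 20.45
eef_pos: [0.4989, 0.1712, 0.1566]
orientation: [-0.076, 3.14, 0.0]
wrist_force: [2.4, -0.7, 0.9]
grip_width: 0.107
gripper_force: 60.2
```

```bash
python3 -m handwheel '[[[1.7,0,1,0,0,0,0],[-1.7,0,1,0,0,0,0],[1.7,0,1.5,0,0,0,0],[-1.7,0,1.5,0,0,0,0],[1.7,0,2,0,0,0,0],[-1.7,0,2,0,0,0,0],[0,0,2.5,0,0,0,0],[0,0,2.5,0,0,0,0]]]'; python3 -m handwheel '[[[0,0,0.7,0,0,0,0],[0,0,1.4,0,0,0,0],[0,0,1.4,0,0,0,0]]]'
```

```text
time: 21.25
eef_pos: [0.4987, 0.1711, 0.1534]
orientation: [-0.076, 3.14, 0.0]
wrist_force: [3.8, 0.5, 0.1]
grip_width: 0.107
gripper_force: 59.9
time: 21.55
eef_pos: [0.4987, 0.1711, 0.1525]
orientation: [-0.076, 3.14, 0.0]
wrist_force: [2.4, 0.1, 2.4]
grip_width: 0.112
gripper_force: 60.3
```

```bash
python3 -m handwheel '[[[1.2,0,0.5,0,0,0,0],[-1.2,0,0.5,0,0,0,0],[1.2,0,1,0,0,0,0],[-1.2,0,1,0,0,0,0],[0,0,1,0,0,0,0],[0,0,1,0,0,0,0]]]'; python3 -m handwheel '[[[0,0,0.5,0,0,0,0],[0,0,1,0,0,0,0],[0,0,1,0,0,0,0]]]'
```

```text
time: 22.15
eef_pos: [0.4987, 0.1711, 0.152]
orientation: [-0.076, 3.139, 0.0]
wrist_force: [1.7, -0.0, 7.6]
grip_width: 0.108
gripper_force: 61.0
time: 22.45
eef_pos: [0.4988, 0.1711, 0.1519]
orientation: [-0.076, 3.139, 0.0]
wrist_force: [0.9, -0.6, 12.4]
grip_width: 0.108
gripper_force: 62.0
```

```bash
python3 -m handwheel '[[[1.8,0,0,0,0,0,0],[-1.8,0,0,0,0,0,0],[1.8,0,0,0,0,0,0],[-1.8,0,0,0,0,0,0],[1.8,0,0,0,0,0,0],[-1.8,0,0,0,0,0,0],[0,0,0,0,0,0,0],[0,0,0,0,0,0,0]]]'; python3 - <<'E'
from h import *
im=snap('scene'); print(manip.get_obs()['eef_pos'],manip.get_obs()['wrist_force'])
im=snap('wrist'); cv2.imwrite('pics/c6.png',cv2.resize(im[160:280,240:400,::-1],(800,600),interpolation=0))
E
```

```text
time: 23.25
eef_pos: [0.4987, 0.1712, 0.1519]
orientation: [-0.076, 3.139, 0.001]
wrist_force: [0.9, -0.3, 12.9]
grip_width: 0.106
gripper_force: 61.9
[0.49872122 0.17113653 0.15188244] [-0.24495493  0.36138812 13.6417702 ]
```

View pics/c6.png

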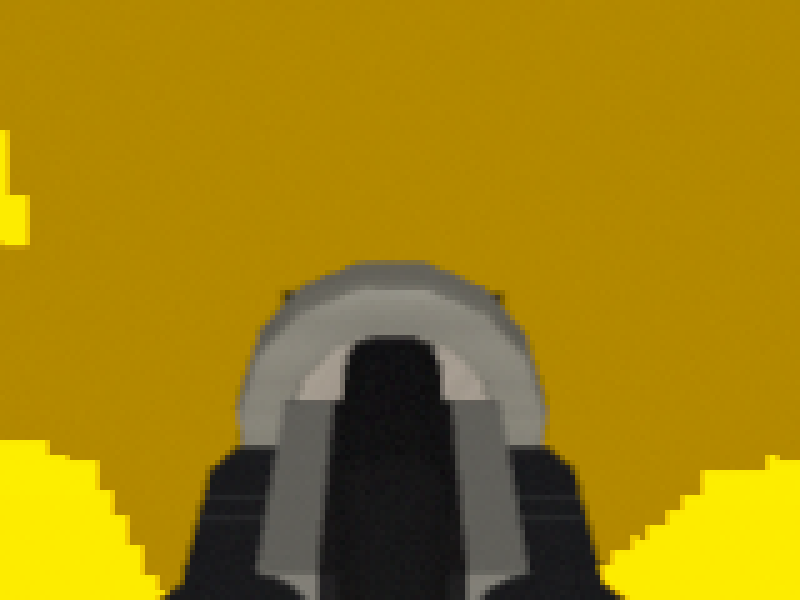

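The key's shoulder is down inside the bezel, its head at crop (393,345) just over the face. The height is 0.1519 m (0.152 expected), and more wiggling under 13 N brings no further travel, so the key is home. Easing the push a little, I'll start the turn.

```bash
python3 -m handwheel '[[[0,0,-0.5,0,0,0,0],[0,0,-0.5,0,0,4,0],[0,0,-0.5,0,0,8,0],[0,0,-0.5,0,0,12,0],[0,0,-0.5,0,0,16,0],[0,0,-0.5,0,0,20,0],[0,0,-0.5,0,0,24,0],[0,0,-0.5,0,0,27,0],[0,0,-0.5,0,0,30,0],[0,0,-0.5,0,0,30,0]]]'; python3 -c "
from h import *
o=manip.get_obs();print(o['moment'],o['eef_pos'],o['qpos'])"
```

```text
time: 24.35
eef_pos: [0.4986, 0.1707, 0.1519]
orientation: [0.74, 3.052, -0.001]
wrist_force: [1.9, -2.3, 10.8]
grip_width: 0.111
gripper_force: 61.5
[-0.28100688 -0.2268691  -0.00615233] [0.49861324 0.17065792 0.15193597] [ 2.50212571e-01  3.31787625e-01  1.73500831e+00 -1.01267860e-03
  1.07387693e+00 -8.44233191e-01]
```

```bash
python3 -m handwheel '[[[0,0,0,0,0,4,0],[0,0,0,0,0,8,0],[0,0,0,0,0,12,0],[0,0,0,0,0,16,0],[0,0,0,0,0,20,0],[0,0,0,0,0,24,0],[0,0,0,0,0,28,0],[0,0,0,0,0,32,0],[0,0,0,0,0,35,0],[0,0,0,0,0,35,0]]]'; python3 -c "
from h import *
o=manip.get_obs();print(o['moment'],o['eef_pos'],o['qpos'][5])"
```

```text
time: 25.35
eef_pos: [0.4983, 0.1703, 0.152]
orientation: [1.623, 2.688, -0.002]
wrist_force: [0.7, -0.8, 11.5]
grip_width: 0.108
gripper_force: 61.6
[-0.56452271 -0.10675975  0.08214299] [0.49825799 0.17026806 0.15195286] -0.23338009203911636
```

```bash
python3 -m handwheel '[[[0,0,0,0,0,4,0],[0,0,0,0,0,8,0],[0,0,0,0,0,12,0],[0,0,0,0,0,16,0],[0,0,0,0,0,20,0],[0,0,0,0,0,24,0],[0,0,0,0,0,27,0],[0,0,0,0,0,27,0]]]'; python3 -c "
from h import *
o=manip.get_obs();print(o['moment'],o['eef_pos'],o['qpos'][5])"; python3 -m handwheel '[[[0,0,0,0,0,3,0],[0,0,0,0,0,6,0],[0,0,0,0,0,6,0]]]'; python3 -c "
from h import *
o=manip.get_obs();print(o['moment'],o['eef_pos'],o['qpos'][5])"
```

```text
time: 26.15
eef_pos: [0.4978, 0.1701, 0.1519]
orientation: [2.206, 2.235, -0.002]
wrist_force: [-0.2, -3.1, 12.3]
grip_width: 0.105
gripper_force: 61.8
[-0.63695146  0.11324975  0.10153422] [0.49780805 0.17011885 0.15193766] 0.23775159443223223
time: 26.45
eef_pos: [0.4977, 0.1701, 0.1519]
orientation: [2.32, 2.117, -0.003]
wrist_force: [-0.3, -2.8, 12.3]
grip_width: 0.104
gripper_force: 61.8
[-0.62230853  0.08777857  0.10168373] [0.49767814 0.1700748  0.1519115 ] 0.3424763719042947
```

```bash
for i in 1; do python3 -m handwheel '[[[0,0,0,0,0,2.5,0],[0,0,0,0,0,2.5,0]]]'; done; python3 -c "
from h import *
o=manip.get_obs();print(o['moment'],o['eef_pos'],o['qpos'][5])";  python3 -m handwheel '[[[0,0,0,0,0,2.5,0],[0,0,0,0,0,2.5,0]]]'; python3 -c "
from h import *
o=manip.get_obs();print(o['moment'],o['eef_pos'],o['qpos'][5])"
```

```text
time: 26.65
eef_pos: [0.4976, 0.1701, 0.152]
orientation: [2.366, 2.066, -0.003]
wrist_force: [-1.2, -2.7, 12.7]
grip_width: 0.11
gripper_force: 61.8
[-0.61741487  0.16115521  0.11874506] [0.49764316 0.17011786 0.15195482] 0.3858532934191394
time: 26.85
eef_pos: [0.4976, 0.1701, 0.1519]
orientation: [2.41, 2.014, -0.003]
wrist_force: [-0.1, -2.6, 12.4]
grip_width: 0.105
gripper_force: 61.8
[-0.60289886  0.11602827  0.23256947] [0.49759902 0.17011036 0.15191008] 0.42932752923815043
```

The moment jumped from 0.12 to 0.23 N m, so the stop is reached. I'll hold for a moment and check.

```bash
python3 -m handwheel '[[[0,0,0,0,0,0,0],[0,0,0,0,0,0,0],[0,0,0,0,0,0,0],[0,0,0,0,0,0,0],[0,0,0,0,0,0,0]]]'; python3 - <<'E'
from h import *
o=manip.get_obs();print(o['moment'],o['qpos'][5])
snap('top')
for t in('radio','tape_roll','multimeter'):
    r=spotter.cut_out(t,'top'); print(t,[(round(x['p'],2),np.round(x['centre']).tolist()) for x in r[:2]])
im=snap('wrist'); cv2.imwrite('pics/c7.png',cv2.resize(im[160:280,240:400,::-1],(800,600),interpolation=0))
E
```

```text
time: 27.35
eef_pos: [0.4976, 0.1701, 0.1519]
orientation: [2.409, 2.015, -0.003]
wrist_force: [-0.9, -2.5, 13.1]
grip_width: 0.105
gripper_force: 61.9
[-0.60838788  0.14417934  0.20087982] 0.4284714227131944
radio [(0.57, [188.0, 238.0])]
tape_roll [(0.86, [432.0, 153.0])]
multimeter [(0.78, [194.0, 183.0]), (0.19, [296.0, 190.0])]
```

View pics/c7.png

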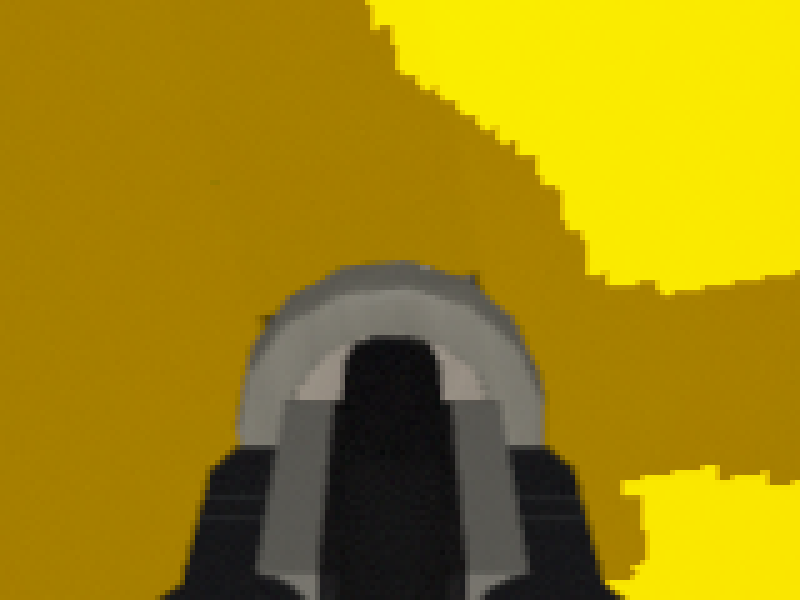

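The key is still seated and square in the jaws (crop (393,345)), turned along with the gripper. The moment holds at 0.20 N m, above the 0.125 N m of the spring. The bystanders have not moved.

```bash
python3 -c "
from h import *
print(order.finish_job())"
```

```text
the job is handed in; nothing more can be done
None
```

The lid is shut without slamming, the black key is fully home and held turned at its stop, and the job was handed in at about 27.5 s with no result reported back; I viewed 11 pictures, one over the limit of 10.

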